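Clear the spring-jaw holder and hold it open at the mark

ROBOT

A 6-joint arm with a two-finger parallel gripper is mounted at the origin on the work surface. World frame = base frame: x ahead of the robot, y to its left, z up, the work surface at z = 0. Lengths are in mm, angles in rad, forces in N, time in s.
With the tool pointing down it reaches from about 325 to 850 mm from the base axis. Payload 4.4 kg.
Tool frame: the origin (TCP) lies between the finger pads; the fingertips stand 25 mm ahead of it and the grasp point (between the pads) lies 6 mm ahead of it; z points along the fingers, y is the line along which they close (so a half turn about z gives the same grasp; the last joint's range is limited). The gripper opens to 94 mm and grips with 3 to 60 N. Pads are 16 mm wide; open, the fingers measure 119 mm over their backs; the gripper's body (75 mm by 177 mm) begins 78 mm behind the grasp point.
Start: joints at [1.071, 0.207, 1.542, -0, 1.393, -0.15], TCP at [196.528, 540.374, 230.447] pointing down, gripper open.
Joint ranges: [-2.73, 2.73], [-0.86, 2.22], [0.23, 2.46], [-1.11, 4.25], [0.08, 2.63], [-2.82, 2.82]. Speed limits (rad/s): [2.79, 2.79, 3.14, 3.14, 3.14, 3.14].

INTERFACE

Orientations are given as a 3x3 rotation matrix whose columns are the frame's x, y, z axes.
In Python, from station import sensors, vision, ctrl gives the robot as it stands.
- The arm moves only by the tool apply_moves, never from a script. Its argument "motion" is a list of rows, each a list of 6 numbers: the shift along the tool's x, y, z in units of 0.3 m (1.0 is 0.3 m), then the turn, a rotation vector about the tool's x, y, z in units of 45 degrees (1.0 is 45 degrees). In form: [[tx, ty, tz, ax, ay, az], ...]. A call has 1 to 12 rows; each row is the pose to reach, as a shift and turn from the pose commanded when the call began, along the tool's axes at that moment; what a row does not reach only later rows make up. A row lasts 1/8 s, in which the tool goes at most 62.5 mm and 10.7 degrees, less where a joint would pass 70% of its speed; a pose out of reach is approached as far as the arm can. A call with a number of a shift or a turn outside -1 to 1 is refused whole. A call with a gripper value outside its range is refused whole. "grip" is the closure, from -1 (fully open) to 1 (shut), set as the call begins (left out, the last holds). The fingers move at their own pace and stop on an object; "newtons" is the grip in N (left out, the last holds). Time passes only in rows, so rows that repeat a pose let the fingers close. It gives the time, the measured TCP pose, the force, the opening and the grip force at its end, in the units of the state.
- sensors.get_obs(): the state, without advancing time (a new reading comes with each control period).
- vision.grab_frame(name): name is "scene" or "top"; returns (picture, depth): 400x640x3 uint8, blue, green, red; 400x640 float32, mm along the optical axis (not along the pixel's ray), 0 where there is no reading.
- vision.get_calibration(name): a dict with "fx", "fy", "cx", "cy" (pixels), "distortion" ([k1, k2, p1, p2, k3] as OpenCV has them; the pictures are not rectified), "world_from_camera" (4x4, takes a point from camera to world coordinates). Camera axes: x right, y down, z forward; pixel columns grow to the right and rows downward; lengths in mm; the calibration is good to about 2 mm. A picture is of the moment at which its call begins. get_calibration takes no time and is no camera call.
- ctrl.job_done(): hands the job in; it is judged then, once.
The state is a dict: "time_s": time; "q": joint angles; "joint_vel": joint speeds; "joint_torque": joint torques, N m; "position": TCP position; "orientation": TCP orientation; "contact_force": force on the tool from outside, world axes, zero at the start; "wrist_torque": the same for the moment, N m; "width": finger opening in mm; "gripper_force": force on a finger pad.
Only numpy, scipy, OpenCV 4.12 (cv2) and the standard library are available. Lean on these libraries where they do the work, as an engineer would, in place of code of your own. Each camera call takes 0.05 s, during which the arm holds its last target. There are 200 camera calls.

TASK

I want to set a clock plate in the spring-jaw holder. First clear its bed: put the toothed gear wheel in the round dish and the plain pillar in the square tray (the oil cup on the bed's corner and everything else on the bench stay where they are). Then take the sliding jaw by its upright post, pull it back until its pointer is level with the line on the small brass block, and finish holding it exactly there: do not let go, the spring would close it.

Things in the scene. Friction and masses are not known exactly. Their poses are not given: they have to be found in the camera images.
- bed: spring-jaw holder, fixed to the table: dark steel bed 320 (its x) x 180 (its y) x 24 high. Origin at the centre of the underside. Its +x points away from the robot (up to 0.3 rad of yaw either way). A fixed steel jaw (30 x 90, 30 high above the bed) stands at the far end, spanning bed x = +120 to +150; the sliding jaw rests against its near side.
- jaw: sliding steel jaw: block 30 (bed x) x 80 (bed y), top 54 above the table, with an upright post on it, 20 dia x 43 tall. Origin: centre of the block's underside, 25 above the table, axes as the bed's; home at bed x = +105, y = 0. Slides along the bed's -x (towards the robot), stop after 130. A spring pulls it home: 3 N at home, rising 60 N/m (9 N after 100).
- grip (a point): point on the post's axis, 15 below its top, 82 above the table: where to grip it.
- pointer (a point): tip of the sliding jaw's pointer, a steel tongue 4 wide (bed x) and 32 long, sticking out of the jaw's left side (bed +y); the tip lies at bed y = +72, level with the jaw's centre in bed x.
- mark_line (a point): the mark: a dark line across a small brass block (14 x 16, 6 high) fixed near the bed's left edge (bed y = +81), at bed x +5 to +45. This point: the line's end beside the pointer's path (bed y = +72); axes as the bed's. The jaw is at the mark when pointer and mark_line have the same bed x.
- wheel: toothed brass gear wheel, 44 dia over the teeth, 12 thick, with a steel hub 12 dia rising 7 more on top; about 90 g. It lies flat on the bed's middle line. Origin at the centre of the underside.
- pillar: plain brass pillar, 18 to 19 dia x 42 tall, about 70 g, standing upright on the bed's middle line. Origin at the centre of its foot. Wheel and pillar stand about 95 apart along the bed, in either order.
- pillar_mid (a point): middle of the pillar, on its axis, 21 above its foot.
- dish: round wooden dish, fixed to the table, on the left or the right of the bed: 136 dia at the rim, 24 high, wall 4, floor 4 thick (inner dia at least 120). Origin at the centre of the underside.
- tray: square wooden tray, fixed to the table, on the other side of the bed: 130 x 130 outside, 24 high, walls 5, floor at most 5 thick. Origin at the centre of the underside; x and y along its sides.
- oil_cup: small brass oil cup, 26 dia x 18 high, standing on the bed's near right corner; to be left alone
- jar: glass jar with black cap, 56 dia x 75 high; to be left alone
- loupe: black eye loupe, 34 dia x 24 high, standing on the table; to be left alone
- screwdriver: screwdriver, 150 long, lying on the table; to be left alone
- bezel: flat brass ring, 64 outer dia, 52 inner dia, 8 high; to be left alone
- weight: brass clock weight, 36 dia x 64 high, standing; to be left alone
- brush: bench brush, 160 long, lying on the table; to be left alone
- barrel: plain steel drum without teeth, 48 dia x 16 high, lying flat on the table; to be left alone
Things that resemble listed ones, but are neither listed nor needed, are in the scene too. Leave any red look-alike of the wheel alone.

How it is judged (in metres and radians):
On the way, in this order (a step that is already met when the one before it is completed fails the run):
1. with the sliding jaw still home, the gear wheel lies in the round dish and the pillar in the square tray, both let go (horizontal distance between wheel and dish below 0.046 m and z of wheel in the frame of dish below 0.021 m and x of pillar_mid in the frame of tray between -0.06 and 0.06 m and y of pillar_mid in the frame of tray between -0.06 and 0.06 m and z of pillar_mid in the frame of tray below 0.03 m and contact force between the fingers and wheel below 0.1 N and contact force between the fingers and pillar below 0.1 N and linear speed of each of wheel, pillar below 0.03 m/s and x of pointer in the frame of bed above 0.093 m), for 0.2 s.
2. the sliding jaw is held by its post with the pointer at the mark (x of pointer in the frame of mark_line between -0.005 and 0.005 m and linear speed of jaw below 0.015 m/s and contact force between the fingers and jaw above 1 N), for 0.3 s.
At the end, for the whole second after the job is handed in: Fingers hold the post (over 1 N), pointer within 5 mm of the line, jaw still. Wheel in the round dish (centre within 46 mm of its centre, underside under 21 mm up), pillar in the square tray (middle within 60 mm each way, under 30 mm up), both let go and at rest (all of step 2 and horizontal distance between wheel and dish below 0.046 m and z of wheel in the frame of dish below 0.021 m and x of pillar_mid in the frame of tray between -0.06 and 0.06 m and y of pillar_mid in the frame of tray between -0.06 and 0.06 m and z of pillar_mid in the frame of tray below 0.03 m and contact force between the fingers and wheel below 0.1 N and contact force between the fingers and pillar below 0.1 N and linear speed of each of wheel, pillar below 0.03 m/s); the arm keeps its last pose, push and grip.
It fails at once if one of the other things on the bench is shifted by more than 3 cm (distance of any of oil_cup, jar, loupe, screwdriver, bezel, weight, brush, barrel from where it was at the start of the episode above 0.03 m).
It also fails if it takes over 61 s, if anything falls off the work surface, if the arm or the gripper's body presses on something with over 40 N, if the wrist force passes 120 N, or if a joint passes its speed limit or range.

## Working session

There is one attempt and no reset: what is moved stays moved. The work goes in short steps, Python scripts to look and compute and a tool call to move; the robot and the scene stay as the last step left them, time stands still between calls to the robot, and variables do not carry over. Pictures are saved under pics/ and viewed, at most 10 in all, crops included, and the job is handed in when it is done.

Besides the shell and the picture viewer there is one more tool, called after "Emit:" as a command line: name --pt "numbers of a row" for each row, then --argument value for the rest. apply_moves: Moves the arm, as the interface text tells. Its arguments: {"type":"object","properties":{"motion":{"type":"array","items":{"type":"array","items":{"type":"number","minimum":-1,"maximum":1}}},"grip":{"type":"number"},"newtons":{"type":"number"}},"required":["motion"]}

```bash
ls; mkdir -p pics; python3 - <<'E'
from station import sensors, vision, ctrl
import cv2,numpy as np
for n in ("scene","top"):
    im,d=vision.grab_frame(n); cv2.imwrite(f"pics/{n}0.png",im); np.savez(f"{n}0.npz",im=im,d=d)
    c=vision.get_calibration(n); print(n,{k:np.round(v,4).tolist() for k,v in c.items()})
print(sensors.get_obs())
E
```

```text
pics
scene {'fx': 435.3267, 'fy': 435.3267, 'cx': 321.3201, 'cy': 196.8384, 'distortion': [0.0018, 0.0, 0.0, 0.0, 0.0], 'world_from_camera': [[0.532, 0.7181, -0.4486, 1068.9772], [0.8467, -0.4458, 0.2905, -370.5143], [0.0086, -0.5343, -0.8452, 1152.6511], [0.0, 0.0, 0.0, 1.0]]}
top {'fx': 515.7039, 'fy': 515.7039, 'cx': 320.2541, 'cy': 207.3653, 'distortion': [-0.1084, 0.0, 0.0, 0.0, 0.0], 'world_from_camera': [[-0.022, -0.9964, 0.0821, 372.3536], [-0.9997, 0.0214, -0.0086, 12.043], [0.0068, -0.0822, -0.9966, 1850.0987], [0.0, 0.0, 0.0, 1.0]]}
{'time_s': 0.1, 'q': array([ 1.07151589e+00,  2.07324666e-01,  1.54274740e+00, -1.09380741e-05,
        1.39348391e+00, -1.50517962e-01]), 'joint_vel': array([-6.85560497e-04, -1.74971798e-03, -3.44894340e-03,  1.05121969e-05,
       -9.86584055e-04, -1.24746037e-03]), 'joint_torque': array([-5.73459256e-04, -3.71862531e+01, -2.82294792e+01,  6.99765771e-02,
        3.11604410e-02, -4.23283450e-05]), 'position': array([196.20863727, 539.80113764, 229.44281407]), 'orientation': array([[-9.39796871e-01,  3.41732316e-01, -9.30572527e-04],
       [ 3.41733466e-01,  9.39795323e-01, -1.72880556e-03],
       [ 2.83758979e-04, -1.94273383e-03, -9.99998073e-01]]), 'contact_force': array([-0.35986451,  0.89695278,  0.5794212 ]), 'wrist_torque': array([-0.03899092,  0.02436738, -0.03453249]), 'gripper_force': 0.0, 'width': 93.91256706037768}
```

View pics/scene0.png

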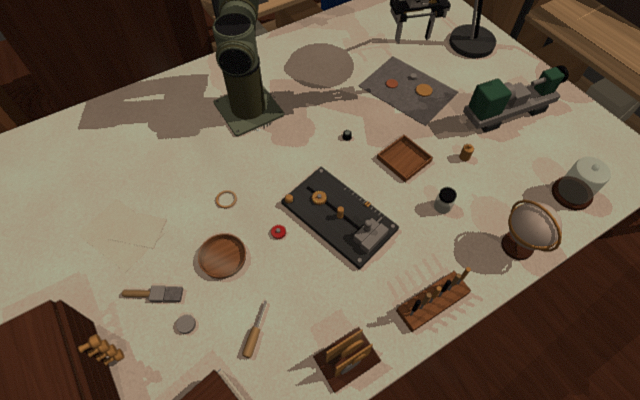

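View pics/top0.png

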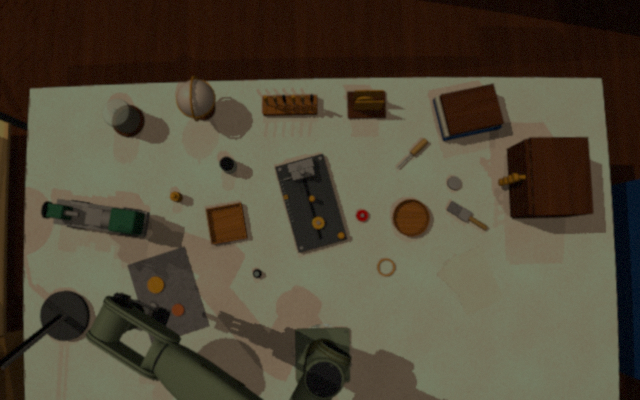

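The scene view shows the bed around (340,215), wheel candidate at (319,197), pillar at (340,212), oil cup at (289,198), brass mark block at (367,204), jaw at (373,233), tray at (404,158) and dish at (222,256). In the top view the wheel is at (318,223), the pillar at (312,198), the tray at (227,223) and the dish at (410,217). 

Wheel candidates in the scene view are the brass one on the bed (319,197), the red one (278,232), and the discs on the mat (424,90) and (392,84). Only (319,197) lies on the bed's middle line, so I'll confirm that one in an enlarged crop.

```bash
cat > h.py <<'E'
import cv2,numpy as np
from station import vision
def rays(n,px):
    c=vision.get_calibration(n);K=np.array([[c['fx'],0,c['cx']],[0,c['fy'],c['cy']],[0,0,1]])
    p=cv2.undistortPoints(np.float64(px).reshape(-1,1,2),K,np.array(c['distortion'])).reshape(-1,2)
    T=np.array(c['world_from_camera']);d=np.c_[p,np.ones(len(p))]@T[:3,:3].T
    return T[:3,3],d
def plane(n,px,z):
    o,d=rays(n,px);return o+d*((z-o[2])/d[:,2])[:,None]
def tri(ps,pt):
    A=[];b=[]
    for n,p in(("scene",ps),("top",pt)):
        o,d=rays(n,[p]);d=d[0]/np.linalg.norm(d[0]);M=np.eye(3)-np.outer(d,d);A.append(M);b.append(M@o)
    x=np.linalg.solve(sum(A),sum(b));return x,np.linalg.norm(A[0]@x-b[0])
def depthpt(n,px,d):
    o,r=rays(n,px);return o+r*np.array([d[int(round(v)),int(round(u))] for u,v in px])[:,None]
E
python3 - <<'E'
import numpy as np,cv2
from h import *
s=np.load("scene0.npz");t=np.load("top0.npz")
a=cv2.resize(s['im'][160:275,270:410],None,fx=5,fy=5,interpolation=cv2.INTER_CUBIC)
b=cv2.resize(t['im'][145:260,260:360],None,fx=5,fy=5,interpolation=cv2.INTER_CUBIC)
cv2.imwrite("pics/cs.png",cv2.convertScaleAbs(a,alpha=1.6));cv2.imwrite("pics/ct.png",cv2.convertScaleAbs(b,alpha=1.8))
for n,z in(("scene",s),("top",t)):
    hsv=cv2.cvtColor(z['im'],cv2.COLOR_BGR2HSV)
    m=cv2.inRange(hsv,(10,110,70),(28,255,255))
    k,l,st,c=cv2.connectedComponentsWithStats(m)
    R=(200,130,440,290) if n=="top" else (190,120,440,290)
    for i in range(1,k):
        if st[i,4]>8 and R[0]<c[i][0]<R[2] and R[1]<c[i][1]<R[3]: print(n,c[i].round(1),st[i])
px={"scene":[(319,197),(340,211),(289,198),(373,222),(404,158),(222,258),(375,240)],"top":[(318,223),(312,198),(341,236),(227,224),(410,218)]}
print(depthpt("scene",px["scene"],s['d']).round(0));print(depthpt("top",px["top"],t['d']).round(0))
E
```

```text
scene [403.8 158.1] [ 378  135   55   45 1059]
scene [225.  199.6] [216 191  21  17  99]
scene [319.  196.9] [312 190  15  14 150]
scene [288.7 197.6] [285 194   8   8  56]
scene [367.2 203.6] [364 201   7   6  24]
scene [340.6 210.4] [337 206   7  12  52]
scene [220.5 256.6] [ 198  234   48   44 1468]
top [418.4 146.1] [410 139  18  15 109]
top [284.9 196.8] [283 195   5   5  19]
top [311.6 198. ] [309 196   6   5  25]
top [411.4 218.6] [392 199  38  38 870]
top [228.3 223.7] [ 206  202   40   43 1025]
top [317.7 222.4] [312 217  13  12 115]
top [340.5 234.9] [338 232   6   7  35]
top [385.4 266.8] [377 258  18  18 106]
[[ 475.    6.   39.]
 [ 563.   22.   69.]
 [ 432.  -74.   43.]
 [ 638.   87.   56.]
 [ 475.  338.    4.]
 [ 485. -327.    4.]
 [ 687.   59.   54.]]
[[ 466.    6.   50.]
 [ 553.   25.   65.]
 [ 419.  -74.   46.]
 [ 472.  333.   -1.]
 [ 479. -327.    3.]]
```

View pics/cs.png

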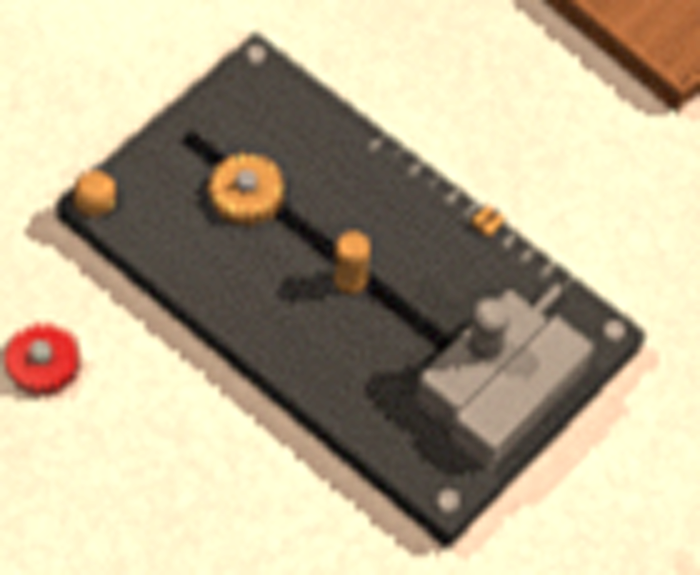

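View pics/ct.png

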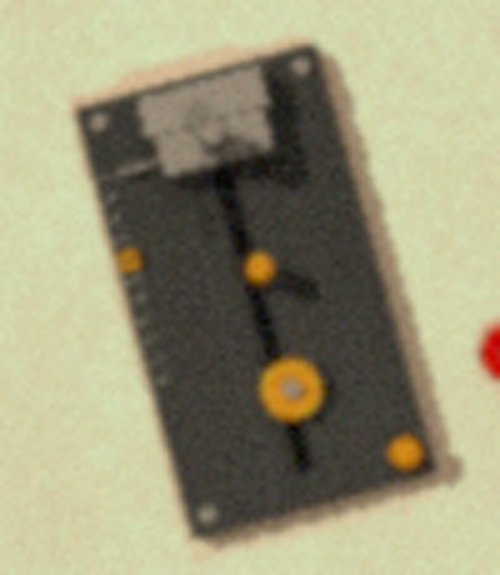

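The crops confirm it: the brass toothed wheel with a steel hub (scene crop 247,187; top crop 291,390) is the right one. The red one at scene crop (42,357) is the look-alike. The pillar is at crop (352,262), the mark block at (488,220) with its dark line across it, and the pointer tip near (560,292).

```bash
python3 - <<'E'
import numpy as np,cv2
from h import *
s=np.load("scene0.npz");t=np.load("top0.npz")
# bed outline, top view
for n,z,R in(("top",t,(265,140,360,262)),("scene",s,(270,155,410,275))):
    g=cv2.medianBlur(cv2.cvtColor(z['im'],cv2.COLOR_BGR2GRAY),3)
    m=np.zeros_like(g);x0,y0,x1,y1=R
    print(n,"gray",np.percentile(g[y0:y1,x0:x1],[5,25,50,75,95]))
    m[y0:y1,x0:x1]=(g[y0:y1,x0:x1]<(65 if n=="top" else 85))*255
    m=cv2.morphologyEx(m,cv2.MORPH_OPEN,np.ones((3,3)))
    cs,_=cv2.findContours(m,cv2.RETR_EXTERNAL,cv2.CHAIN_APPROX_NONE);c=max(cs,key=cv2.contourArea)[:,0]
    P=plane(n,c,24)[:,:2].astype(np.float32);r=cv2.minAreaRect(P);print(n,"bedrect",r)
# triangulations
def f(nm,a,b):
    x,e=tri(a,b);print(nm,x.round(1),"gap",e.round(1));return x
f("wheel",(319,196.9),(317.7,222.4)); f("oil",(288.7,197.6),(340.5,234.9)); f("mark",(367.2,203.6),(284.9,196.8))
f("pillar_top",(340.4,207.8),(311.6,197.8)); f("post top",(270+489/5,160+308/5),(300.5,166.5))
f("dishc",(220.5,256.6),(411.4,218.6)); f("trayc",(403.8,158.1),(228.3,223.7))
# hub: bright gray in wheel
for n,z,(u0,v0,u1,v1) in(("scene",s,(311,189,328,206)),("top",t,(310,215,326,231))):
    hsv=cv2.cvtColor(z['im'],cv2.COLOR_BGR2HSV)[v0:v1,u0:u1]
    m=(hsv[...,1]<110)&(hsv[...,2]>75);yy,xx=np.nonzero(m);k,l,st,c=cv2.connectedComponentsWithStats(m.astype(np.uint8));print(n,[(c[i]+[u0,v0],st[i,4]) for i in range(1,k)])
# containers by colour, rim plane z=24
for n,z,boxes in(("top",t,{"dish":(380,190,445,250),"tray":(195,190,260,255)}),("scene",s,{"dish":(185,220,260,290),"tray":(365,125,445,190)})):
    hsv=cv2.cvtColor(z['im'],cv2.COLOR_BGR2HSV);m=cv2.inRange(hsv,(0,100,20),(28,255,255))
    for k,(u0,v0,u1,v1) in boxes.items():
        q=np.zeros_like(m);q[v0:v1,u0:u1]=m[v0:v1,u0:u1];q=cv2.morphologyEx(q,cv2.MORPH_CLOSE,np.ones((5,5)))
        cs,_=cv2.findContours(q,cv2.RETR_EXTERNAL,cv2.CHAIN_APPROX_NONE);c=max(cs,key=cv2.contourArea)[:,0]
        for zz in(24,):print(n,k,cv2.minAreaRect(plane(n,c,zz)[:,:2].astype(np.float32)))
E
```

```text
top gray [ 30.  35. 113. 116. 117.]
top bedrect ((538.6348876953125, 28.35626220703125), (323.46429443359375, 181.28994750976562), 14.48497486114502)
scene gray [ 36.  48. 154. 157. 159.]
scene bedrect ((548.6946411132812, 27.538558959960938), (321.3825378417969, 185.80528259277344), 14.464003562927246)
wheel [469.7   7.6  31.3] gap 1.3
oil [423.7 -72.   31.9] gap 1.1
mark [563.7 122.   24.1] gap 1.0
pillar_top [554.   27.4  68.8] gap 1.8
post top [653.8  57.1 111.4] gap 5.0
dishc [ 477.3 -330.3    2.7] gap 1.4
trayc [475.1 330.3   8.9] gap 4.5
scene [(array([318.76923077, 195.38461538]), np.int32(13))]
top [(array([318. , 222.5]), np.int32(6))]
top dish ((479.76837158203125, -326.53582763671875), (136.88880920410156, 132.17845153808594), 88.62535095214844)
top tray ((472.1098327636719, 332.1846923828125), (137.5978546142578, 133.9939727783203), 8.809115409851074)
scene dish ((484.14642333984375, -324.6920166015625), (134.82728576660156, 133.73379516601562), 18.24358558654785)
scene tray ((482.2254638671875, 328.578857421875), (137.4700927734375, 143.1034698486328), 9.106924057006836)
```

```bash
python3 - <<'E'
import numpy as np
from h import *
for nm,a,b,z in[("wheel rim",(319,197.3),(317.7,222.4),36),("hub",(318.8,195.4),(318,222.5),43),("oil",(288.9,196.6),(340.5,234.9),42),("mark",(367.2,203.6),(284.9,196.8),29),("pillar",(340.4,207.8),(311.6,197.8),66),("post",(367.8,220.8),(300.5,166.5),97),
 ("screwFL",(270+614/5,160+328/5),(260+98/5,145+120/5),24),("screwNL",(270+256/5,160+52/5),(260+207/5,145+513/5),24),("screwFR",(270+448/5,160+499/5),(260+302/5,145+66/5),24)]:
    A=plane("scene",[a],z)[0];B=plane("top",[b],z)[0];print(nm,A[:2].round(1),B[:2].round(1),(A-B)[:2].round(1))
print("base plate scene",plane("scene",[(215,110),(240,137),(285,120),(262,88)],0).round(0)[:,:2].tolist())
E
```

```text
wheel rim [474.1   6.4] [468.8   6.5] [ 5.2 -0.1]
hub [471.7   7.1] [468.1   5.5] [3.6 1.6]
oil [427.2 -71.5] [422.9 -72.4] [4.3 1. ]
mark [566.4 120.8] [562.6 120.9] [ 3.8 -0.1]
pillar [553.5  30. ] [553.3  25.9] [0.2 4.1]
post [643.4  60. ] [659.   61.6] [-15.6  -1.6]
screwFL [666.2 143.1] [663.6 138.6] [2.6 4.5]
screwNL [385.3  70.1] [381.6  66. ] [3.7 4.2]
screwFR [704.2  -2.6] [699.5  -8.2] [4.7 5.6]
base plate scene [[-54.0, -102.0], [105.0, -82.0], [119.0, 87.0], [-64.0, 93.0]]
```

Emit:
apply_moves --pt "0 0 0 0 0 0"

```text
time_s: 0.22
position: [196.3, 540.0, 229.8]
orientation: [[-0.94, 0.342, -0.001], [0.342, 0.94, -0.001], [0.0, -0.001, -1.0]]
contact_force: [-0.0, -0.2, -0.7]
width: 93.7
gripper_force: 0.0
```

Emit:
apply_moves --pt "-0.734 -0.68 0.1 0 0 0.62" --pt "-0.734 -0.68 0.1 0 0 0.62" --pt "-0.734 -0.68 0.1 0 0 0.62" --pt "-0.734 -0.68 0.1 0 0 0.62" --pt "-0.734 -0.68 0.1 0 0 0.62" --pt "-0.734 -0.68 0.1 0 0 0.62" --pt "-0.734 -0.68 0.1 0 0 0.62" --grip -1 --newtons 25

```text
time_s: 1.1
position: [333.7, 273.8, 200.6]
orientation: [[-0.67, 0.742, -0.0], [0.742, 0.67, 0.001], [0.001, 0.0, -1.0]]
contact_force: [-0.2, 0.6, -0.2]
width: 93.5
gripper_force: 0.0
```

Emit:
apply_moves --pt "-0.967 -0.259 0.2 0 0 0.613" --pt "-0.967 -0.259 0.2 0 0 0.613" --pt "-0.967 -0.259 0.2 0 0 0.613" --pt "-0.967 -0.259 0.2 0 0 0.613" --pt "-0.967 -0.259 0.2 0 0 0.613" --pt "-0.967 -0.259 0.2 0 0 0.613" --pt "-0.967 -0.259 0.2 0 0 0.613"

```text
time_s: 1.98
position: [470.5, 7.7, 140.3]
orientation: [[-0.253, 0.968, -0.001], [0.968, 0.253, 0.001], [0.001, -0.001, -1.0]]
contact_force: [-0.2, 0.1, 0.3]
width: 93.9
gripper_force: 0.0
```

```bash
python3 - <<'E'
import numpy as np,cv2
from h import *
ims=[]
for n,(u,v) in(("scene",(319,180)),("top",(318,215))):
    im,d=vision.grab_frame(n);c=im[v-60:v+60,u-50:u+50];ims.append(cv2.resize(cv2.convertScaleAbs(c,alpha=1.5),None,fx=4,fy=4,interpolation=cv2.INTER_CUBIC))
cv2.imwrite("pics/hov.png",np.hstack(ims))
E
```

```text
(no output)
```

View pics/hov.png

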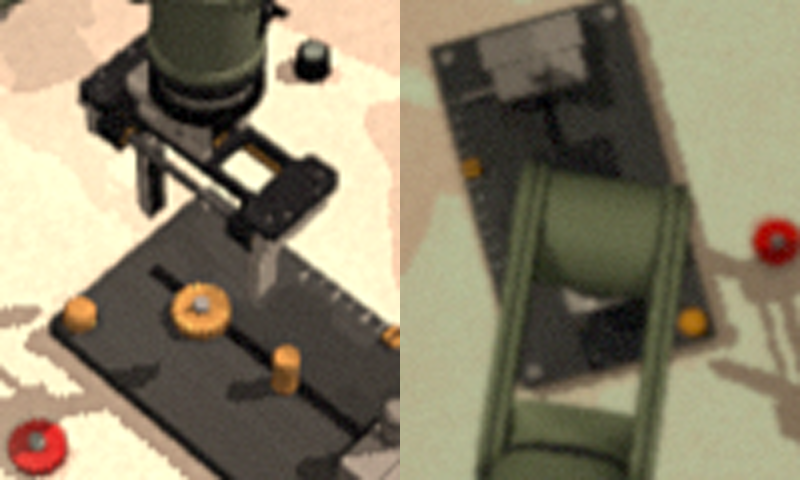

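The hover picture shows the open fingers in the scene half, with tips near crop (152,213) and (262,303), i.e. scene pixels (307,173) and (334.5,196). The wheel is at (200,310), below and in line. The arm hides the wheel in the top view. I'll check the scene camera's bias against the fingertips.

```bash
python3 - <<'E'
from h import *
p=plane("scene",[(307,173.0),(334.5,195.5)],115.3);print(p.round(1),p.mean(0))
print("true",470.5-51.5,7.7-13.4,470.5+51.5,7.7+13.4)
E
```

```text
[[426.7  -5.7 115.3]
 [534.3  20.  115.3]] [480.50906456   7.15007674 115.3       ]
true 419.0 -5.7 522.0 21.1
```

Emit:
apply_moves --pt "-0.003 -0.007 0.2 0 0 0" --pt "-0.003 -0.007 0.296 0 0 0" --pt "-0.003 -0.007 0.296 0 0 0" --pt "-0.003 -0.007 0.296 0 0 0"

```text
time_s: 2.58
position: [468.8, 6.1, 52.0]
orientation: [[-0.253, 0.967, 0.0], [0.967, 0.253, 0.0], [-0.0, 0.0, -1.0]]
contact_force: [0.4, -0.2, -0.5]
width: 94.1
gripper_force: 0.0
```

Emit:
apply_moves --pt "0 0 0 0 0 0" --pt "0 0 0 0 0 0" --pt "0 0 0 0 0 0" --pt "0 0 0 0 0 0" --pt "0 0 0 0 0 0" --pt "0 0 0 0 0 0" --grip 1 --newtons 25

```text
time_s: 3.32
position: [468.9, 4.6, 51.6]
orientation: [[-0.251, 0.968, -0.0], [0.968, 0.251, -0.0], [0.0, -0.0, -1.0]]
contact_force: [0.1, -0.1, 0.2]
width: 43.4
gripper_force: 25.0
```

Emit:
apply_moves --pt "0 0 -0.1 0 0 0" --pt "0 0 -0.25 0 0 0" --pt "0 0 -0.3 0 0 0" --pt "-0.15 -0.04 -0.3 0 0 0" --pt "-0.33 -0.08 -0.3 0 0 0" --pt "-0.52 -0.13 -0.3 0 0 0" --pt "-0.7 -0.18 -0.3 0 0 0" --pt "-0.85 -0.22 -0.3 0 0 0" --pt "-0.95 -0.244 -0.3 0 0 0" --pt "-0.95 -0.244 -0.3 0 0 0"

```text
time_s: 4.58
position: [468.7, -291.2, 140.3]
orientation: [[-0.248, 0.969, -0.001], [0.969, 0.248, 0.001], [0.001, -0.001, -1.0]]
contact_force: [0.4, 1.4, -0.4]
width: 43.3
gripper_force: 25.0
```

Emit:
apply_moves --pt "-0.125 0.007 0 0 0 0" --pt "-0.125 0.007 0.1 0 0 0" --pt "-0.125 0.007 0.25 0 0 0" --pt "-0.125 0.007 0.34 0 0 0" --pt "-0.125 0.007 0.354 0 0 0" --pt "-0.125 0.007 0.354 0 0 0"

```text
time_s: 5.32
position: [481.2, -324.6, 35.6]
orientation: [[-0.252, 0.968, -0.0], [0.968, 0.252, 0.0], [0.0, -0.0, -1.0]]
contact_force: [0.2, -0.2, -1.5]
width: 43.1
gripper_force: 25.0
```

Emit:
apply_moves --pt "0 0 0 0 0 0" --pt "0 0 0 0 0 0" --pt "0 0 0 0 0 0" --pt "0 0 0 0 0 0" --grip -0.2

```text
time_s: 5.82
position: [481.1, -325.5, 35.9]
orientation: [[-0.251, 0.968, 0.001], [0.968, 0.251, -0.0], [-0.001, 0.0, -1.0]]
contact_force: [-0.7, 0.2, 0.1]
width: 56.6
gripper_force: 0.0
```

Emit:
apply_moves --pt "0 0 -0.1 0 0 0" --pt "0 0 -0.3 0 0 0" --pt "0 0 -0.4 0 0 0" --pt "0 0 -0.4 0 0 0" --pt "0 0 -0.4 0 0 0"

```text
time_s: 6.45
position: [480.1, -324.6, 154.0]
orientation: [[-0.251, 0.968, -0.002], [0.968, 0.251, 0.002], [0.002, -0.001, -1.0]]
contact_force: [0.3, 0.6, -0.4]
width: 56.6
gripper_force: 0.0
```

Emit:
apply_moves --pt "0.2 0.1 0 0 0 0" --pt "0.4 0.2 0 0 0 0" --pt "0.58 0.3 0 0 0 0" --pt "0.76 0.38 0 0 0 0" --pt "0.95 0.467 0 0 0 0" --pt "0.95 0.467 0 0 0 0" --pt "0.95 0.467 0 0 0 0" --pt "0.95 0.467 0 0 0 0"

```text
time_s: 7.45
position: [544.4, -15.8, 154.5]
orientation: [[-0.249, 0.969, -0.002], [0.969, 0.249, -0.0], [0.0, -0.002, -1.0]]
contact_force: [-0.7, -0.1, -0.5]
width: 56.4
gripper_force: 0.0
```

```bash
python3 - <<'E'
import numpy as np,cv2
from h import *
im,d=vision.grab_frame("top");hsv=cv2.cvtColor(im,cv2.COLOR_BGR2HSV)
b=cv2.resize(cv2.convertScaleAbs(im[180:250,370:450],alpha=1.8),None,fx=4,fy=4);
im,d=vision.grab_frame("scene")
c=cv2.resize(cv2.convertScaleAbs(im[140:280,190:400],alpha=1.5),None,fx=2,fy=2)
cv2.imwrite("pics/pl.png",np.hstack([b,c]))
E
```

```text
(no output)
```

View pics/pl.png

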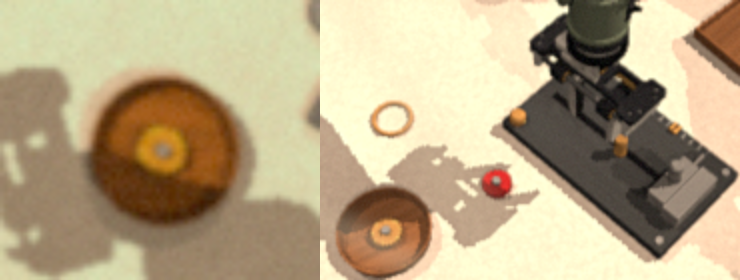

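The left half shows the wheel flat and central in the dish (wheel at crop 161,150; dish centre 165,150). The right half shows the pillar at crop (621,146), still standing.

Emit:
apply_moves --pt "0.132 0.062 0 0 0 0" --pt "0.132 0.062 0 0 0 0" --pt "0.132 0.062 0.15 0 0 0" --pt "0.132 0.062 0.28 0 0 0" --pt "0.132 0.062 0.315 0 0 0" --pt "0.132 0.062 0.315 0 0 0"

```text
time_s: 8.3
position: [553.0, 27.8, 60.8]
orientation: [[-0.25, 0.968, -0.001], [0.968, 0.25, -0.0], [0.0, -0.001, -1.0]]
contact_force: [0.4, 0.8, 0.4]
width: 56.4
gripper_force: 0.0
```

Emit:
apply_moves --pt "0 0 0 0 0 0" --pt "0 0 0 0 0 0" --pt "0 0 0 0 0 0" --pt "0 0 0 0 0 0" --pt "0 0 0 0 0 0" --grip 1 --newtons 20

```text
time_s: 8.93
position: [553.2, 28.7, 61.3]
orientation: [[-0.251, 0.968, 0.0], [0.968, 0.251, -0.0], [-0.0, 0.0, -1.0]]
contact_force: [-0.0, 0.2, 2.8]
width: 17.3
gripper_force: 20.0
```

Emit:
apply_moves --pt "0 0 -0.1 0 0 0" --pt "0 0 -0.25 0 0 0" --pt "0 0 -0.35 0 0 0" --pt "0.1 0 -0.35 0 0 0" --pt "0.25 0 -0.35 0 0 0" --pt "0.42 0 -0.35 0 0 0" --pt "0.59 0 -0.35 0 0 0" --pt "0.76 0 -0.35 0 0 0" --pt "0.9 0 -0.35 0 0 0" --pt "0.95 0 -0.35 0 0 0" --pt "0.95 0 -0.35 0 0 0"

```text
time_s: 10.3
position: [481.3, 304.8, 165.6]
orientation: [[-0.253, 0.968, -0.0], [0.968, 0.253, -0.001], [-0.001, -0.0, -1.0]]
contact_force: [0.6, -0.5, -1.2]
width: 17.5
gripper_force: 20.0
```

```bash
python3 - <<'E'
from h import *
print("wheel in dish, TCP was 481,-325:",plane("top",[(410.25,217.5)],16),plane("scene",[(190+(386-320)/2,140+232/2)],18))
E
```

```text
wheel in dish, TCP was 481,-325: [[ 480.09985085 -325.07794751   16.        ]] [[ 487.79610329 -322.77169656   18.        ]]
```

Emit:
apply_moves --pt "0.094 -0.005 0 0 0 0" --pt "0.094 -0.005 0.1 0 0 0" --pt "0.094 -0.005 0.25 0 0 0" --pt "0.094 -0.005 0.36 0 0 0" --pt "0.094 -0.005 0.4 0 0 0" --pt "0.094 -0.005 0.405 0 0 0" --pt "0.094 -0.005 0.405 0 0 0" --pt "0.094 -0.005 0.405 0 0 0"

```text
time_s: 11.3
position: [474.4, 332.0, 46.1]
orientation: [[-0.251, 0.968, 0.003], [0.968, 0.251, 0.001], [0.001, 0.003, -1.0]]
contact_force: [0.6, -0.8, -0.6]
width: 17.3
gripper_force: 20.0
```

Emit:
apply_moves --pt "0 0 0 0 0 0" --pt "0 0 0 0 0 0" --pt "0 0 0 0 0 0" --pt "0 0 0 0 0 0" --grip 0.1

```text
time_s: 11.8
position: [473.1, 331.6, 44.5]
orientation: [[-0.251, 0.968, -0.0], [0.968, 0.251, 0.0], [0.0, -0.0, -1.0]]
contact_force: [-0.2, 0.1, 0.9]
width: 42.8
gripper_force: 0.0
```

Emit:
apply_moves --pt "0 0 -0.06 0 0 0" --pt "0 0 -0.2 0 0 0" --pt "0 0 -0.35 0 0 0" --pt "0 0 -0.4 0 0 0" --pt "0 0 -0.4 0 0 0" --pt "0 0 -0.4 0 0 0"

```text
time_s: 12.55
position: [471.8, 330.8, 162.5]
orientation: [[-0.251, 0.968, -0.003], [0.968, 0.251, -0.002], [-0.001, -0.004, -1.0]]
contact_force: [-0.3, 0.4, -0.8]
width: 42.3
gripper_force: 0.0
```

```bash
python3 - <<'E'
import numpy as np,cv2
from h import *
S=[];T=[]
for i in range(6):
    S.append(vision.grab_frame("scene")[0]);T.append(vision.grab_frame("top")[0])
s=np.mean(S,0).astype(np.uint8);t=np.mean(T,0).astype(np.uint8);np.savez("avg1.npz",s=s,t=t)
r=lambda a,f:cv2.resize(cv2.convertScaleAbs(a,alpha=1.6),None,fx=f,fy=f,interpolation=cv2.INTER_CUBIC)
a=r(s[190:260,340:400],7);b=r(t[145:215,272:322],7)
cv2.imwrite("pics/jaw.png",np.hstack([a,b]))
E
```

```text
(no output)
```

View pics/jaw.png

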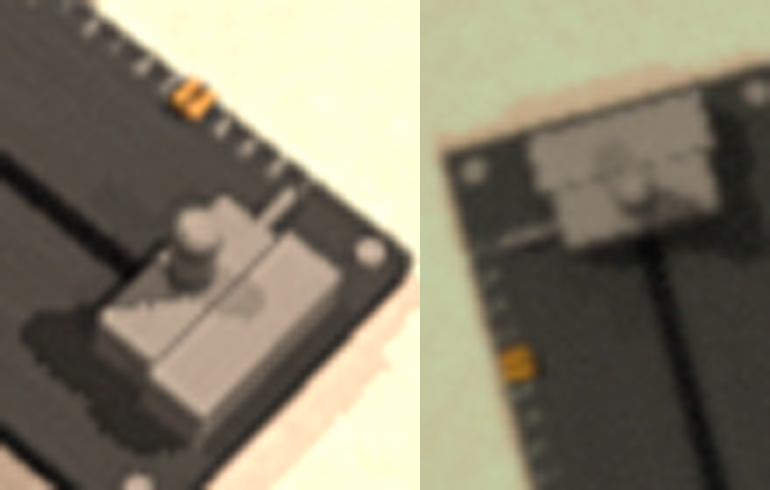

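```bash
python3 - <<'E'
from h import *
c=lambda x,y,u,v:(u+(x+.5)/7-.5,v+(y+.5)/7-.5)
a=np.deg2rad(14.5);R=np.array([[np.cos(a),np.sin(a)],[-np.sin(a),np.cos(a)]])
O=np.array([540,28.])
for nm,s,t,zs in[("block",(193,99),(517,363),(29,)),("pointer",(293,191),(492,246),(28,32,38,44)),("post",(196,216),(632,190),(97,))]:
    S=c(*s,340,190);T=c(t[0]-420,t[1],272,145)
    x,e=tri(S,T);print(nm,"tri",x.round(1),e.round(1))
    for z in zs:
        for n,p in(("scene",S),("top",T)):
            q=plane(n,[p],z)[0,:2];print("  z",z,n,q.round(1),"bed",(R@(q-O)).round(1))
d=np.load("avg1.npz")['t'];m=cv2.inRange(cv2.cvtColor(d,cv2.COLOR_BGR2HSV),(10,110,70),(28,255,255))
k,l,st,ce=cv2.connectedComponentsWithStats(m)
for i in range(1,k):
    if st[i,4]>10 and 275<ce[i][0]<350 and 185<ce[i][1]<245:
        q=plane("top",[ce[i]],30)[0,:2];print(ce[i],q,R@(q-O))
E
```

```text
block tri [564.9 120.3  26.7] 1.3
  z 29 scene [566.7 120.4] bed [49.  82.8]
  z 29 top [563.9 119. ] bed [46.  82.1]
pointer tri [624.8 131.3  25.2] 0.4
  z 28 scene [626.1 130.4] bed [109.   77.6]
  z 28 top [624.2 130.9] bed [107.2  78.5]
  z 32 scene [627.6 128.6] bed [110.   75.5]
  z 32 top [623.6 130.6] bed [106.6  78.4]
  z 38 scene [630. 126.] bed [111.7  72.3]
  z 38 top [622.8 130.2] bed [105.7  78.2]
  z 44 scene [632.4 123.3] bed [113.3  69.1]
  z 44 top [621.9 129.8] bed [104.8  78.1]
post tri [641.6  58.5  97.7] 1.5
  z 97 scene [642.1  60.2] bed [106.9   5.6]
  z 97 top [640.8  57.3] bed [104.9   3.1]
[284.94736842 196.63157895] [563.13185726 120.68398624] [45.60126987 83.94002806]
[340.54285714 234.91428571] [423.19475038 -73.13871231] [-138.40783801  -68.6715068 ]
```

Emit:
apply_moves --pt "-0.15 0 0 0 0 0" --pt "-0.33 0.06 0 0 0 0" --pt "-0.52 0.13 0 0 0 0" --pt "-0.7 0.2 0 0 0 0" --pt "-0.87 0.27 0 0 0 0" --pt "-0.95 0.317 0 0 0 0" --pt "-0.95 0.317 0 0 0 0" --pt "-0.95 0.317 0 0 0 0" --grip -0.3

```text
time_s: 14.15
position: [635.9, 80.2, 164.2]
orientation: [[-0.251, 0.968, -0.001], [0.968, 0.251, 0.001], [0.001, -0.001, -1.0]]
contact_force: [-0.0, -0.0, 0.2]
width: 61.3
gripper_force: 0.0
```

Emit:
apply_moves --pt "-0.078 -0.003 0 0 0 0" --pt "-0.078 -0.003 0 0 0 0" --pt "-0.078 -0.003 0.12 0 0 0" --pt "-0.078 -0.003 0.22 0 0 0" --pt "-0.078 -0.003 0.254 0 0 0" --pt "-0.078 -0.003 0.254 0 0 0"

```text
time_s: 14.9
position: [641.2, 56.8, 87.9]
orientation: [[-0.251, 0.968, -0.001], [0.968, 0.251, 0.0], [0.0, -0.001, -1.0]]
contact_force: [-0.1, 0.7, 0.3]
width: 61.3
gripper_force: 0.0
```

Emit:
apply_moves --pt "0 0 0 0 0 0" --pt "0 0 0 0 0 0" --pt "0 0 0 0 0 0" --pt "0 0 0 0 0 0" --pt "0 0 0 0 0 0" --grip 1 --newtons 40

```text
time_s: 15.52
position: [642.6, 56.8, 88.6]
orientation: [[-0.251, 0.968, 0.002], [0.968, 0.251, 0.0], [-0.0, 0.003, -1.0]]
contact_force: [3.0, 1.2, -0.9]
width: 19.0
gripper_force: 40.0
```

Emit:
apply_moves --pt "0 -0.02 0 0 0 0" --pt "0 -0.05 0 0 0 0" --pt "0 -0.08 0 0 0 0" --pt "0 -0.11 0 0 0 0" --pt "0 -0.14 0 0 0 0" --pt "0 -0.17 0 0 0 0" --pt "0 -0.19 0 0 0 0" --pt "0 -0.2 0 0 0 0" --pt "0 -0.2 0 0 0 0" --pt "0 -0.2 0 0 0 0"

```text
time_s: 16.77
position: [584.1, 41.6, 88.6]
orientation: [[-0.251, 0.968, 0.003], [0.968, 0.251, 0.0], [-0.0, 0.003, -1.0]]
contact_force: [6.5, 1.9, -3.1]
width: 19.5
gripper_force: 40.0
```

```bash
python3 - <<'E'
import numpy as np,cv2
from h import *
from station import sensors
S=[];T=[]
for i in range(6):
    S.append(vision.grab_frame("scene")[0]);T.append(vision.grab_frame("top")[0])
s=np.mean(S,0).astype(np.uint8);t=np.mean(T,0).astype(np.uint8);np.savez("avg2.npz",s=s,t=t)
r=lambda a,f:cv2.resize(cv2.convertScaleAbs(a,alpha=1.6),None,fx=f,fy=f,interpolation=cv2.INTER_CUBIC)
a=r(s[185:245,330:400],5);b=r(t[165:225,265:315],5);c=r(t[195:255,200:260],2.5);c=cv2.copyMakeBorder(c,0,150,0,0,0)
cv2.imwrite("pics/fin.png",np.hstack([a,b,c]));print(sensors.get_obs()['position'],a.shape,b.shape)
E
```

```text
[584.18373028  41.63036812  88.61929091] (300, 350, 3) (300, 250, 3)
```

View pics/fin.png

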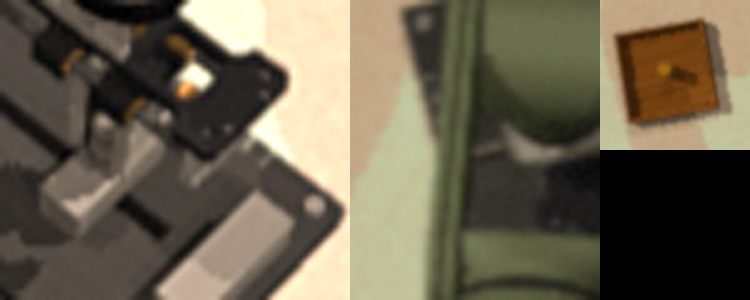

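The tray crop (660,68) shows the pillar standing upright in the tray. In the scene half the jaw has been pulled back and the brass block shows through the gripper at (190,85), but the pointer tip is hidden. I'll refine the pointer-to-mark distance from the unobstructed averaged pictures instead.

```bash
python3 - <<'E'
from h import *
d=np.load("avg1.npz");a=np.deg2rad(14.5);X=np.array([np.cos(a),np.sin(a)]);Y=np.array([-X[1],X[0]]);O=np.array([540,30.5])
for n,k in(("scene","s"),("top","t")):
    im=d[k].astype(np.float32);c=vision.get_calibration(n);K=np.array([[c['fx'],0,c['cx']],[0,c['fy'],c['cy']],[0,0,1]])
    Ti=np.linalg.inv(np.array(c['world_from_camera']))
    def samp(xs,ys,z):
        P=np.array([[*(O+x*X+y*Y),z] for y in ys for x in xs])
        p,_=cv2.projectPoints(P,cv2.Rodrigues(Ti[:3,:3])[0],Ti[:3,3],K,np.array(c['distortion']))
        p=p.reshape(len(ys),len(xs),2).astype(np.float32)
        return cv2.remap(im,p[...,0],p[...,1],cv2.INTER_CUBIC).mean(0)
    xs=np.arange(85,130,1.);
    for z in(28,34):
        g=samp(xs,np.arange(50,69,2.),z).mean(1);i=np.argmax(g[8:34])+8;w=np.clip(g[i-6:i+7]-np.median(g),0,None);print(n,z,"pointer x",(w*xs[i-6:i+7]).sum()/w.sum(),g.round(0).astype(int).tolist()[::2])
    xs=np.arange(30,66,1.);g=samp(xs,np.arange(76,86,2.),30);q=g[:,2]-g[:,0];w=np.clip(q-15,0,None)
    print(n,"block x",(w*xs).sum()/w.sum(),q.round(0).astype(int).tolist(),g.mean(1).round(0).astype(int).tolist())
E
```

```text
scene 28 pointer x 108.71952826930938 [46, 49, 56, 59, 58, 59, 59, 57, 54, 52, 66, 90, 99, 83, 61, 50, 50, 61, 74, 76, 76, 75, 74]
scene 34 pointer x 110.22617659916348 [46, 45, 47, 49, 51, 50, 50, 51, 49, 45, 46, 67, 93, 96, 74, 49, 40, 45, 58, 66, 66, 66, 65]
scene block x 48.45741730302983 [10, 11, 12, 13, 15, 15, 15, 14, 16, 26, 42, 62, 82, 96, 100, 94, 84, 75, 71, 75, 85, 96, 104, 104, 95, 79, 58, 36, 20, 9, 6, 6, 9, 12, 14, 17] [50, 52, 56, 63, 72, 80, 83, 81, 75, 70, 72, 80, 90, 98, 99, 93, 83, 74, 71, 75, 84, 95, 104, 106, 100, 87, 71, 57, 48, 45, 46, 49, 54, 60, 69, 77]
top 28 pointer x 108.07786555347279 [33, 33, 33, 33, 32, 31, 29, 27, 28, 37, 48, 56, 54, 46, 39, 34, 33, 32, 32, 32, 32, 32, 33]
top 34 pointer x 107.16080134413603 [33, 33, 33, 33, 32, 31, 28, 27, 31, 42, 53, 56, 50, 42, 36, 33, 33, 32, 32, 32, 32, 32, 33]
top block x 44.71722614113733 [7, 7, 9, 12, 17, 24, 34, 46, 58, 68, 75, 77, 76, 75, 73, 73, 74, 75, 75, 74, 68, 60, 50, 40, 30, 22, 16, 12, 9, 7, 7, 7, 7, 7, 7, 7] [48, 48, 47, 45, 44, 43, 44, 48, 52, 56, 58, 59, 58, 56, 55, 55, 56, 57, 58, 58, 56, 54, 50, 46, 43, 40, 39, 39, 40, 41, 43, 43, 43, 42, 40, 39]
```

Emit:
apply_moves --pt "0 -0.004 0 0 0 0" --pt "0 -0.004 0 0 0 0" --pt "0 -0.004 0 0 0 0" --pt "0 -0.004 0 0 0 0" --pt "0 -0.004 0 0 0 0"

```text
time_s: 18.0
position: [583.1, 41.3, 88.6]
orientation: [[-0.251, 0.968, 0.003], [0.968, 0.251, 0.0], [-0.0, 0.003, -1.0]]
contact_force: [6.4, 1.7, -2.8]
width: 18.6
gripper_force: 40.0
```

```bash
python3 - <<'E'
from station import ctrl
print(ctrl.job_done())
E
```

```text
the job is handed in; nothing more can be done
None
```

The job is handed in at about 18 s: the wheel is in the round dish, the pillar stands in the square tray, and the jaw is held by its post, pulled back about 61.5 mm against a measured pointer-to-mark distance of about 62 mm (the arm hid the pointer and mark at the end, so that alignment rests on measurement, and no verdict came back).

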